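# Fit a split clip to a pulley axle with a fork tool

## Task

Push the jig's shuttle, with the pulley on it, fully home against its stop. Then pick up the fork tool and with it push the top blue clip sideways off the stack, along the slideway and onto the groove of the axle until it snaps fully home, touching the clips with nothing but the fork and leaving the two clips below where they are in the magazine. Draw the fork back and lay it flat on the bench, clear of the jig, without dropping it or disturbing the other things lying about.

Things in the scene. Friction and masses are not known exactly. Their poses are not given: they have to be found in the camera images.
- jig: Clip-fitting jig fixed to the bench: dark base with the shuttle's track, beside it a green pedestal with the clip magazine. Origin at bench level, straight under the axle when the shuttle is home. x: level, the direction in which clips are pushed, from stack to axle; y: along the track, to the robot's side; z up. Base spans x -104 to +46, y -44 to +96 mm; nothing on it is higher than 96 mm.
- stack_seat (a point): fixed point on the stack's axis, at the height of the top clip's middle: 75 mm over the bench, 62 mm behind the axle's home axis (jig x -62, y 0). Axes as the jig's.
- slideway (a point): middle of the steel slideway's end next to the axle (jig x -27, y 0, z 70.5 mm). Pedestal and magazine span jig x -97 to -27, y +-37; side walls' tops at z 70.5, rear wall z 68, open above, so the fork comes in level from behind. Two brass guides (x -92 to -27, inner faces y +-30.5, tops z 77.5) keep a clip in line.
- shuttle (a joint): slide of the shuttle along the jig's +y, m: 0 is home against the stop (axle in line with slideway); it starts 0.02 to 0.045 out, towards the robot, and stays where it is left (friction about 5 N, travel 0.05). Home, it stands firm against the push on a clip.
- push_plate (a point): middle of the shuttle's upright black push plate, 60 mm over the bench; it moves with the shuttle, 45.5 mm to the +y of the axle. Plate 50 mm wide (jig x), 9 mm thick (jig y), z 22 to 74 mm, on the robot's side of the pulley. Pushed towards the jig's -y it takes the shuttle home. Axes as the jig's.
- axle_groove (a point): middle of the groove of the upright steel axle on the shuttle, 74 mm over the bench; moves with the shuttle, axes as the jig's. Groove 24 mm in diameter, from z 70 (top of a 50 mm brass washer) to z 80; above it the axle is 32 mm thick and ends at z 95.5. Under the washer is a 68 mm aluminium belt pulley, top at z 47.
- clip_top_mid (a point): axis of the top clip, half-way up: split ring of blue plastic, outer diameter 58, 8 mm thick, mouth to its own x (jig x). It starts on the two others, underside at z 71, middle at z 75. Its rear edge is 29 mm behind this point. Seated, the point is at axle_groove within about 1 mm. 50 g; slides easily, then needs up to 15 N over the last 20 mm until its sprung arms snap shut.
- clip_top_l (a joint): angle by which the left arm of the top clip is sprung open, rad; 0 is closed (as on the stack and when snapped in), about 0.1 when passing the axle
- clip_top_r (a joint): the same for its right arm
- clip_mid_mid (a point): centre, half-way up, of the second clip (same size), in the magazine with its top at z 71 mm, level with the slideway
- clip_low_mid (a point): the same for the lowest clip, its top at z 63 mm
- fork_grip (a point): middle of the fork tool's orange handle, 15 mm over the bench when lying. Handle 80 mm long (own x), 26 wide (own y), 30 high, flat-sided: pinch across own y. Own x points to the fork, z up. A flat steel shank 14 x 4 mm runs on at mid-height to a hollow-ended cradle 40 mm wide, 4 thick; its bottom, where a clip's rear edge sits, is 108 mm from here, the prongs 112. 160 g, balanced at the handle.
- tape_roll: bystander: white tape roll, 68 mm across, 18 mm high, lying flat on the green belt behind the jig; origin under its centre
- parts_cup: bystander: green plastic cup, 70 mm across, 45 mm high; origin under its centre
- end_cap: bystander: round die-cast bearing shield, 60 mm across, 20 mm high; origin under its centre
- yellow_tape: bystander: yellow tape roll, 62 mm across, 12 mm high; origin under its centre
- side_cutters: bystander: red-handled side cutters, 141 mm long, lying flat; origin under the centre, y along it
Things that resemble listed ones, but are neither listed nor needed, are in the scene too. Leave any pink look-alike of the part that bears fork_grip alone.

How it is judged:
On the way, in this order (a step that is already met when the one before it is completed fails the run):
1. the shuttle is pushed home against its stop (value of joint shuttle below 0.0015 m), for 0.2 s.
2. the fork tool is picked up (height (world z) of fork_grip above 0.04 m and contact force between the fingers and fork above 1 N), for 0.2 s.
3. the held fork pushes the top clip off the stack onto the slideway (contact force between fork and clip_top above 0.2 N and contact force between the fingers and fork above 1 N and x of clip_top_mid in the frame of jig between -0.045 and -0.012 m).
4. the clip has snapped onto the groove, both arms closed (horizontal distance between clip_top_mid and axle_groove below 0.003 m and z of clip_top_mid in the frame of axle_groove between -0.003 and 0.003 m and angle between clip_top_mid's own z axis and vertical below 0.1 rad and value of joint each of clip_top_l, clip_top_r below 0.05 rad), for 0.2 s.
At the end, for the whole second after the job is handed in: Shuttle home within 2 mm; top clip centred on the groove within 3 mm, level, both arms closed (under 0.05 rad); the other clips in the magazine, within 5 mm of the stack axis; the fork flat and still on the bench (middle under 20 mm up, tilt under 0.12 rad), touching nothing of the jig (all of step 4 and value of joint shuttle below 0.002 m and horizontal distance between each of clip_mid_mid, clip_low_mid and stack_seat below 0.005 m and height (world z) of clip_mid_mid below 0.07 m and height (world z) of clip_low_mid below 0.062 m and height (world z) of fork_grip below 0.02 m and angle between fork_grip's own z axis and vertical below 0.12 rad and linear speed of fork below 0.02 m/s and contact force between fork and jig below 0.05 N and contact force between fork and shuttle below 0.05 N and contact force between fork and clip_top below 0.05 N).
It fails at once if the gripper or the arm touches a clip (contact force between any of the fingers, the arm and clip_top above 0.5 N or contact force between any of the fingers, the arm and clip_mid above 0.5 N or contact force between any of the fingers, the arm and clip_low above 0.5 N).
It fails at once if a lower clip is shifted by over 6 mm (horizontal distance between any of clip_mid_mid, clip_low_mid and stack_seat above 0.006 m).
It fails at once if the fork is dropped (moves faster than 0.7 m/s while not held) (linear speed of fork above 0.7 m/s and contact force between the fingers and fork below 0.1 N).
It fails at once if a bystander is moved by over 30 mm (distance of any of tape_roll, parts_cup, end_cap, yellow_tape, side_cutters from where it was at the start of the episode above 0.03 m).
It also fails if it takes over 48 s, if anything falls off the work surface, if the arm or the gripper's body presses on something with over 40 N, if the wrist force passes 120 N, or if a joint passes its speed limit or range.

## Robot

A 6-joint arm with a two-finger parallel gripper is mounted at the origin on a cart in front of the work surface, level with it; the furniture and walls round the work are solid. World frame = base frame: x ahead of the robot, y to its left, z up, the work surface at z = 0. Lengths are in m, angles in rad, forces in N, time in s.
With the tool pointing down it reaches from about 0.3 to 0.775 m from the base axis. Payload 14.6 kg.
Tool frame: the origin (TCP) lies between the finger pads; the fingertips stand 8 mm ahead of it and the grasp point (between the pads) lies 11 mm behind it; z points along the fingers, y is the line along which they close (so a half turn about z gives the same grasp; the last joint's range is limited). The gripper opens to 85 mm and grips with 20 to 120 N. Pads are 22 mm wide; open, the fingers measure 114 mm over their backs; the gripper's body (76 mm by 85 mm) begins 54 mm behind the grasp point. The pads swing forward as they close: fully open they stand 13 mm farther back than shut.
Start: joints at [1.078, 0.3, 1.521, -0, 1.321, -0.067], TCP at [0.227, 0.501, 0.239] pointing down, gripper open.
Joint ranges: [-3.03, 3.03], [-0.79, 2.21], [0.23, 2.52], [-1.04, 4.18], [0, 3.07], [-2.55, 2.55]. Speed limits (rad/s): [2.22, 2.22, 2.57, 3.14, 3.14, 3.14].

## Interface

Orientations are given as a unit quaternion [w, x, y, z].
In Python, from plant import bot, viewer, job gives the robot as it stands.
- The arm moves only by the shell command python3 -m crank 'ROWS' [OPENING] [FORCE]. ROWS is JSON, a list of rows, each an object with "slide": the shift along the world's x, y, z in mm, a list of three; "turn": the turn about the world's z in degrees. A call has 1 to 20 rows; each row is the pose to reach, as a shift and turn from the pose commanded when the call began; what a row does not reach only later rows make up. A row lasts 1/12 s, in which the tool goes at most 41.7 mm and 7.16 degrees, less where a joint would pass 70% of its speed; a pose out of reach is approached as far as the arm can. A call with a gripper value outside its range is refused whole. OPENING is the opening, from 0 (shut) to 1 (fully open), set as the call begins (- or left out, the last holds). The fingers move at their own pace and stop on an object; FORCE is the grip in N (left out, the last holds). Time passes only in rows, so rows that repeat a pose let the fingers close. It gives the time, the measured TCP pose, the force, the opening and the grip force at its end, in the units of the state.
- bot.sense(): the state, without advancing time (a new reading comes with each control period).
- viewer.capture(name): name is "scene" or "top" or "wrist"; returns the picture (400x640x3 uint8, red, green, blue); there is no depth.
- viewer.calibration(name): a dict with "intrinsics" (3x3 intrinsics, pixels), "position" and "rotation" of the camera in the world; the wrist camera has in their place "T_tool_cam" (4x4, takes a point from camera to tool coordinates, whose origin is the TCP and whose axes are the flange's). Camera axes: x right, y down, z forward; pixel columns grow to the right and rows downward; lengths in m; the calibration is good to about 2 mm. A picture is of the moment at which its call begins: read the wrist's pose just before it. calibration takes no time and is no camera call.
- job.job_done(): hands the job in; it is judged then, once.
The state is a dict: "clock": time; "q": joint angles; "joint_vel": joint speeds; "effort": joint torques, N m; "tool_pos": TCP position; "eef_rot": TCP orientation; "force": force on the tool from outside, world axes, zero at the start; "moment": the same for the moment, N m; "finger_gap": finger opening in m; "grip_force": force on a finger pad.
Only numpy, scipy, OpenCV 4.12 (cv2) and the standard library are available. Lean on these libraries where they do the work, as an engineer would, in place of code of your own. Each camera call takes 0.05 s, during which the arm holds its last target. There are 200 camera calls.

## Working session

There is one attempt and no reset: what is moved stays moved. The work goes in short steps, Python scripts to look and compute and a shell command to move; the robot and the scene stay as the last step left them, time stands still between calls to the robot, and variables do not carry over. Pictures are saved under pics/ and viewed, at most 10 in all, crops included, and the job is handed in when it is done.

```bash
mkdir -p pics; ls
python3 - <<'E'
from plant import bot,viewer,job
import cv2,numpy as np
for n in("scene","top"):
    im=viewer.capture(n); cv2.imwrite(f"pics/{n}0.png",im[:,:,::-1]); 
    c=viewer.calibration(n); print(n,{k:np.round(v,4).tolist() for k,v in c.items()})
c=viewer.calibration("wrist"); print({k:np.round(v,4).tolist() for k,v in c.items()})
print(bot.sense())
E
```

```text
pics
scene {'intrinsics': [[474.7462, 0.0, 330.3107], [0.0, 474.7462, 205.621], [0.0, 0.0, 1.0]], 'position': [0.1728, -0.5489, 0.9584], 'rotation': [-0.3611, 0.9025, -0.2174, 0.089]}
top {'intrinsics': [[505.4864, 0.0, 324.5818], [0.0, 505.4864, 202.6647], [0.0, 0.0, 1.0]], 'position': [0.3233, 0.1784, 1.437], 'rotation': [0.0523, -0.7025, 0.7076, -0.0555]}
{'intrinsics': [[319.25, 0.0, 318.2702], [0.0, 319.25, 198.6949], [0.0, 0.0, 1.0]], 'T_tool_cam': [[0.0007, -0.946, -0.3242, 0.0837], [1.0, 0.0008, -0.0003, -0.0002], [0.0006, -0.3242, 0.946, -0.1353], [0.0, 0.0, 0.0, 1.0]]}
{'clock': 0.1, 'q': array([ 1.07840338e+00,  3.00411989e-01,  1.52150375e+00,  1.57789553e-05,
        1.32071870e+00, -6.66106381e-02]), 'joint_vel': array([-2.42514286e-03, -2.92610373e-04, -2.23290406e-03, -1.26120198e-03,
        9.55859354e-04,  4.70869421e-05]), 'effort': array([ 3.64789790e-03, -5.44371450e+01, -3.62377346e+01,  1.06445250e-05,
        3.00665131e-03,  5.99491887e-05]), 'tool_pos': array([0.22707861, 0.50071557, 0.23878645]), 'eef_rot': array([-1.51048384e-04,  2.11288545e-01,  9.77423593e-01, -4.98568935e-04]), 'force': array([-0.43124139, -0.22275746, -0.50512374]), 'moment': array([ 0.01354863, -0.01522571,  0.00776572]), 'grip_force': 0.0, 'finger_gap': 0.0856481166470385}
```

View pics/scene0.png

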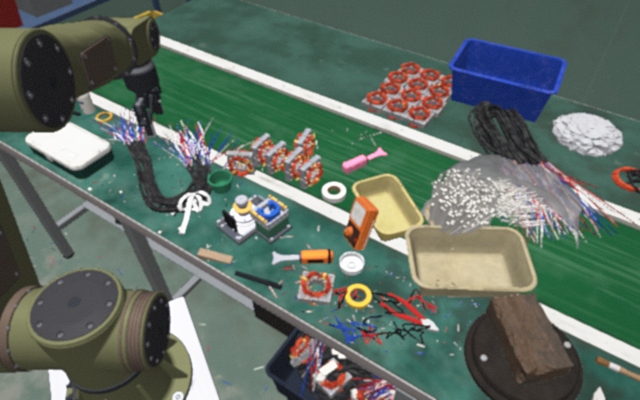

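View pics/top0.png

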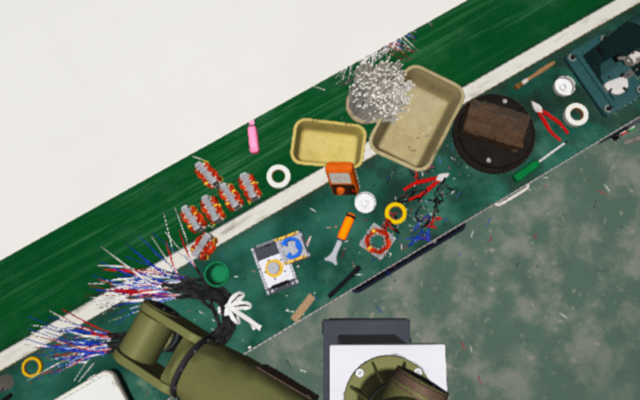

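```bash
cat > h.py <<'E'
import numpy as np,cv2
from plant import bot,viewer
from scipy.spatial.transform import Rotation as R
def cam(n):
    c=viewer.calibration(n); K=np.array(c["intrinsics"])
    if n=="wrist":
        s=bot.sense(); T=np.array(c["T_tool_cam"]); q=s["eef_rot"]; Rt=R.from_quat(np.roll(q,-1)).as_matrix()
        return K,Rt@T[:3,3]+s["tool_pos"],Rt@T[:3,:3]
    return K,np.array(c["position"]),R.from_quat(np.roll(c["rotation"],-1)).as_matrix()
def ray(C,u,v):
    K,p,Rm=C; d=Rm@np.linalg.solve(K,[u,v,1.]); return p,d
def onz(C,u,v,z):
    p,d=ray(C,u,v); return p+d*(z-p[2])/d[2]
def proj(C,X):
    K,p,Rm=C; x=K@(Rm.T@(np.asarray(X)-p)); return x[:2]/x[2]
def mask(im,lo,hi):
    return cv2.inRange(cv2.cvtColor(im,cv2.COLOR_RGB2HSV),np.array(lo),np.array(hi))
def blobs(m,amin=20):
    n,l,s,c=cv2.connectedComponentsWithStats(m)
    return [(s[i].tolist(),c[i].round(1).tolist(),l==i) for i in range(1,n) if s[i][4]>=amin]
E
python3 - <<'E'
from h import *
t=cv2.imread("pics/top0.png")[180:330,230:420]; s=cv2.imread("pics/scene0.png")[170:300,190:390]
cv2.imwrite("pics/crop1.png",np.vstack([cv2.resize(t,(570,450),interpolation=cv2.INTER_CUBIC)]))
a=cv2.resize(t,(400,316),interpolation=2);b=cv2.resize(s,(400,260),interpolation=2)
cv2.imwrite("pics/crop1.png",np.hstack([cv2.resize(t,None,fx=2.1,fy=2.1*1.5*0+2.1,interpolation=2),cv2.copyMakeBorder(cv2.resize(s,None,fx=2,fy=2,interpolation=2),0,55,0,0,0)]))
for n in("top","scene"):
    im=cv2.imread(f"pics/{n}0.png")[:,:,::-1].copy();C=cam(n)
    for nm,lo,hi,z in(("orange",(8,180,150),(18,255,255),.03),("blue",(100,120,120),(120,255,255),.079)):
        for st,c,_ in blobs(mask(im,lo,hi),30): print(n,nm,st,c,onz(C,*c,z).round(4))
E
```

```text
top orange [326, 162, 30, 25, 313] [340.4, 168.2] [0.6386 0.1256 0.03  ]
top orange [337, 187, 8, 8, 47] [340.0, 190.2] [0.575  0.1276 0.03  ]
top orange [338, 216, 16, 24, 184] [345.4, 227.1] [0.4701 0.1137 0.03  ]
top blue [406, 228, 25, 18, 111] [419.9, 236.9] [ 0.4371 -0.0842  0.079 ]
top blue [282, 237, 20, 22, 177] [292.9, 246.5] [0.4138 0.2575 0.079 ]
top blue [71, 330, 20, 4, 39] [80.6, 331.2] [0.1969 0.8112 0.079 ]
top blue [80, 339, 20, 7, 69] [88.5, 342.2] [0.1689 0.7889 0.079 ]
top blue [53, 345, 52, 12, 146] [74.9, 350.2] [0.149  0.8228 0.079 ]
scene orange [355, 198, 22, 51, 401] [365.0, 222.0] [0.6342 0.144  0.03  ]
scene orange [345, 227, 8, 8, 36] [348.5, 231.4] [0.5802 0.1352 0.03  ]
scene orange [302, 251, 27, 12, 116] [315.4, 257.7] [0.4674 0.0978 0.03  ]
scene blue [448, 38, 119, 57, 3810] [511.8, 65.6] [1.4527 0.5177 0.079 ]
scene blue [120, 119, 7, 18, 44] [122.5, 126.0] [0.1484 0.7808 0.079 ]
scene blue [219, 137, 10, 14, 32] [222.9, 143.9] [0.3931 0.5603 0.079 ]
scene blue [257, 201, 23, 20, 212] [270.2, 210.4] [0.4154 0.2506 0.079 ]
scene blue [586, 207, 12, 14, 44] [592.3, 215.0] [ 1.1324 -0.1321  0.079 ]
scene blue [330, 317, 32, 27, 227] [346.2, 331.3] [ 0.4256 -0.1343  0.079 ]
scene blue [350, 321, 26, 7, 71] [360.3, 324.2] [ 0.4593 -0.1334  0.079 ]
```

View pics/crop1.png

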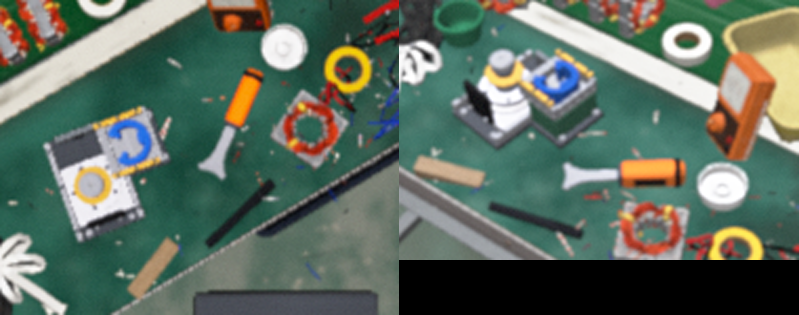

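The orange-handled fork is at top (346,228), with its cradle at (330,257). The pink look-alike is at (253,136). The orange one matches the description, and the crop confirms a steel shank with a hollow-ended cradle. The jig is at top (275,262) with its push plate at (283,286), so jig x points roughly to world +y. Next I'll get a close wrist view.

```bash
python3 -m crank '[{"slide":[15,-25,0],"turn":0},{"slide":[33,-57,0],"turn":0},{"slide":[52,-90,0],"turn":0},{"slide":[71,-123,0],"turn":0},{"slide":[90,-156,0],"turn":0},{"slide":[108,-188,0],"turn":0},{"slide":[126,-220,-5],"turn":0},{"slide":[144,-252,-10],"turn":0},{"slide":[160,-280,-10],"turn":0},{"slide":[170,-297,-10],"turn":0},{"slide":[173,-301,-10],"turn":0},{"slide":[173,-301,-10],"turn":0}]' 0
python3 - <<'E'
from h import *
import pickle
C=cam("wrist"); im=viewer.capture("wrist"); cv2.imwrite("pics/w1.png",im[:,:,::-1]); pickle.dump(C,open("w1.pkl","wb"))
print(bot.sense()["tool_pos"],proj(C,[.467,.105,.03]),proj(C,[.414,.2565,.079]))
E
```

```text
clock: 1.1
tool_pos: [0.4006, 0.1992, 0.2291]
eef_rot: [-0.0, 0.212, 0.977, -0.0]
force: [-0.3, 1.0, -0.7]
finger_gap: 0.0002
grip_force: 0.0
[0.40008236 0.20000521 0.22913908] [269.19193908 253.82237949] [381.50826712 172.33245734]
```

View pics/w1.png

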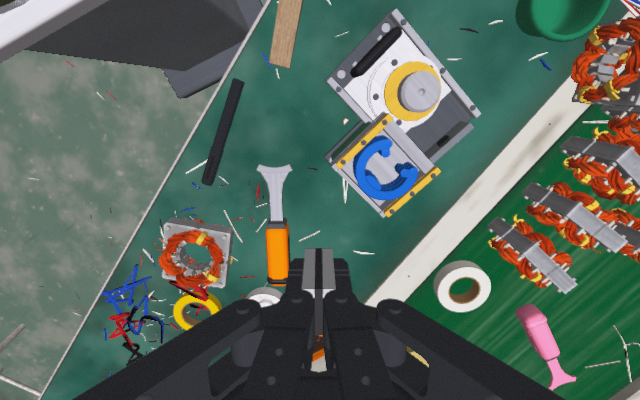

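The wrist picture shows:
- the top clip at (385,167), its mouth towards the upper right
- brass guides at (357,142) and (412,191)
- the axle at (418,93)
- the push plate at (378,50)
- the orange fork at (278,252), with its cradle at (274,170)
- the pink look-alike at (545,345)

```bash
cat > meas.py <<'E'
from h import *
import pickle,sys
def meas(im,C):
    P=lambda m,z:np.array([onz(C,u+0.0,v,z)[:2] for v,u in zip(*np.nonzero(m))],np.float32)
    ang=lambda d:np.degrees(np.arctan2(d[1],d[0]))%180
    y=mask(im,(18,120,120),(30,255,255)); y[:, :320]=0; y[260:]=0
    for st,c,m in blobs(y,100):
        p=P(m,.0775)*1000; r=cv2.minAreaRect(p); b=cv2.boxPoints(r); e=max([b[1]-b[0],b[2]-b[1]],key=np.linalg.norm)
        (cc,rad)=cv2.minEnclosingCircle(P(m,.070)*1000)
        print("yellow",c,st[4],"rect",np.round(r[0],1),np.round(r[1],1),"ang",ang(e).round(1),"circ70",np.round(cc,1),round(rad,1))
    b=mask(im,(100,140,100),(120,255,255)); b[:,:320]=0; b[260:]=0
    for st,c,m in blobs(b,200):
        cc,rad=cv2.minEnclosingCircle(P(m,.079)*1000); print("clip",c,np.round(cc,1),round(rad,1))
    k=cv2.inRange(im,(0,0,0),(60,60,60)); k[:,:340]=0; k[90:]=0
    for st,c,m in blobs(k,100):
        r=cv2.minAreaRect(P(m,.074)*1000); print("plate",c,st,np.round(r[0],1),np.round(r[1],1),r[2])
    o=mask(im,(8,180,120),(18,255,255)); o[:200]=0
    for st,c,m in blobs(o,300):
        p=P(m,.03)*1000; r=cv2.minAreaRect(p); bx=cv2.boxPoints(r); e=max([bx[1]-bx[0],bx[2]-bx[1]],key=np.linalg.norm)
        print("orange",c,st,"rect",np.round(r[0],1),np.round(r[1],1),"ang",ang(e).round(1))
if __name__=="__main__":
    n=sys.argv[1]; meas(cv2.imread(f"pics/{n}.png")[:,:,::-1].copy(),pickle.load(open(n+".pkl","rb")))
E
python3 meas.py w1
```

```text
yellow [595.2, 37.2] 102 rect [379.9 453.7] [14.5  8.7] ang 0.1 circ70 [381.4 462.4] 7.5
yellow [403.6, 90.1] 1152 rect [358.5 304.2] [45.  47.3] ang 151.2 circ70 [359.9 307.4] 24.6
yellow [585.3, 93.8] 102 rect [422.4 440.3] [13.  14.7] ang 151.5 circ70 [426.1 446.3] 8.5
yellow [363.6, 140.7] 469 rect [381.1 251.5] [ 6.8 63.7] ang 110.4 circ70 [383.1 252.2] 32.8
yellow [412.1, 191.2] 468 rect [443.7 275.3] [ 8.7 64.6] ang 110.5 circ70 [447.8 276.8] 33.2
clip [382.1, 172.5] [412.1 260.8] 30.7
plate [524.7, 18.1] [516, 0, 25, 37, 445] [345.9 407.7] [33.6 12.8] 6.737573146820068
plate [375.7, 51.8] [350, 26, 51, 51, 714] [317.1 288.6] [ 9.1 52.5] 19.697792053222656
orange [277.2, 252.9] [266, 224, 23, 56, 1077] rect [469.  114.4] [25.6 73. ] ang 153.8
```

```bash
python3 -m crank '[{"slide":[-20,12,0],"turn":7},{"slide":[-45,28,-5],"turn":14},{"slide":[-70,45,-15],"turn":21},{"slide":[-95,60,-35],"turn":28},{"slide":[-112,71,-65],"turn":35},{"slide":[-121,77,-100],"turn":42},{"slide":[-121,77,-135],"turn":45},{"slide":[-121,77,-162],"turn":45},{"slide":[-121,77,-171],"turn":45},{"slide":[-121,77,-171],"turn":45},{"slide":[-121,77,-171],"turn":45}]' 0
python3 -m crank '[{"slide":[9,3,0],"turn":0},{"slide":[18,7,0],"turn":0},{"slide":[26,10,0],"turn":0},{"slide":[32,12,0],"turn":0},{"slide":[38,14,0],"turn":0},{"slide":[44,16,0],"turn":0},{"slide":[49,18,0],"turn":0},{"slide":[52,19,0],"turn":0},{"slide":[52,19,0],"turn":0}]'
```

```text
clock: 2.07
tool_pos: [0.2792, 0.2776, 0.0591]
eef_rot: [0.0, -0.179, 0.984, 0.0]
force: [0.0, -0.7, -0.0]
finger_gap: 0.0002
grip_force: 0.0
clock: 2.82
tool_pos: [0.332, 0.2961, 0.0585]
eef_rot: [0.0, -0.179, 0.984, 0.0]
force: [0.0, -0.2, 0.1]
finger_gap: 0.0001
grip_force: 0.0
```

```bash
for i in 1; do python3 -m crank '[{"slide":[2,1,0],"turn":0},{"slide":[4,1.5,0],"turn":0},{"slide":[6,2,0],"turn":0},{"slide":[6,2,0],"turn":0}]'; done
python3 - <<'E'
from h import *
import pickle
C=cam("wrist"); im=viewer.capture("wrist"); cv2.imwrite("pics/w2.png",im[:,:,::-1]); pickle.dump(C,open("w2.pkl","wb"))
C=cam("scene"); im=viewer.capture("scene"); cv2.imwrite("pics/s2.png",cv2.resize(im[140:280,180:340,::-1],None,fx=4,fy=4,interpolation=2))
E
```

```text
clock: 3.15
tool_pos: [0.3359, 0.2974, 0.0581]
eef_rot: [-0.002, -0.179, 0.984, -0.001]
force: [-14.0, -3.2, 9.1]
finger_gap: -0.0007
grip_force: 7.2
```

View pics/s2.png

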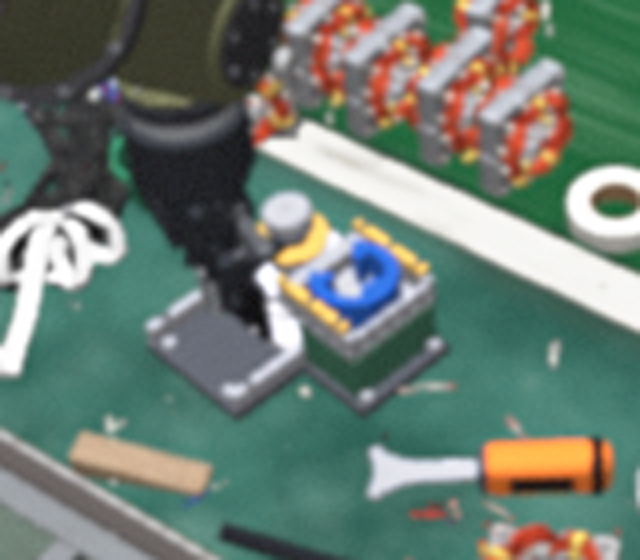

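The shuttle is at the stop: 14 N against about 5 N of friction, with the tool at jig y ≈ 60 mm. I'll push slightly more, then back away and rise.

```bash
python3 -m crank '[{"slide":[1.5,0.5,0],"turn":0},{"slide":[2,1,0],"turn":0},{"slide":[2,1,0],"turn":0},{"slide":[2,1,0],"turn":0}]'; 
python3 -m crank '[{"slide":[-8,-3,0],"turn":0},{"slide":[-25,-9,5],"turn":0},{"slide":[-42,-15,30],"turn":0},{"slide":[-35,-25,65],"turn":-7},{"slide":[-15,-40,100],"turn":-14},{"slide":[10,-65,130],"turn":-21},{"slide":[35,-90,150],"turn":-28},{"slide":[55,-115,155],"turn":-35},{"slide":[70,-140,155],"turn":-42},{"slide":[80,-155,155],"turn":-47},{"slide":[83,-160,155],"turn":-47},{"slide":[83,-160,155],"turn":-47}]' 1
python3 - <<'E'
from h import *
import pickle
C=cam("wrist"); im=viewer.capture("wrist"); cv2.imwrite("pics/w3.png",im[:,:,::-1]); pickle.dump(C,open("w3.pkl","wb"))
E
python3 meas.py w3
```

```text
clock: 3.58
tool_pos: [0.336, 0.2974, 0.0578]
eef_rot: [-0.004, -0.179, 0.984, -0.002]
force: [-29.9, -11.8, 20.3]
finger_gap: -0.0001
grip_force: 15.7
clock: 4.58
tool_pos: [0.4227, 0.1381, 0.2133]
eef_rot: [0.0, 0.228, 0.974, 0.0]
force: [-0.4, 0.5, 1.1]
finger_gap: 0.0852
grip_force: 0.0
yellow [493.8, 58.0] 1553 rect [389.9 311.6] [40.6 47.4] ang 163.1 circ70 [392.1 319.3] 24.9
yellow [424.3, 82.3] 632 rect [381.2 251.7] [ 6.8 64.3] ang 109.8 circ70 [381.2 253.5] 33.1
yellow [475.8, 141.0] 604 rect [443.7 274.9] [ 8.7 64.8] ang 110.9 circ70 [447.8 278.2] 33.4
yellow [321.7, 226.5] 216 rect [455.9 125.8] [ 4.7 51.3] ang 153.8 circ70 [458.5 123.6] 26.4
clip [442.4, 120.1] [412.6 259.6] 31.3
plate [455.6, 21.8] [425, 0, 65, 48, 1085] [350.5 290.6] [13.7 52.9] 19.450071334838867
orange [317.2, 225.1] [305, 200, 25, 53, 1181] rect [473.7 111.3] [24.9 62. ] ang 155.7
orange [376.7, 330.2] [326, 276, 102, 90, 1154] rect [627.8 111.1] [126.7  93.6] ang 6.1
orange [369.0, 300.7] [359, 288, 22, 25, 390] rect [586.3 124.6] [24.9 34. ] ang 156.0
```

View pics/w3.png

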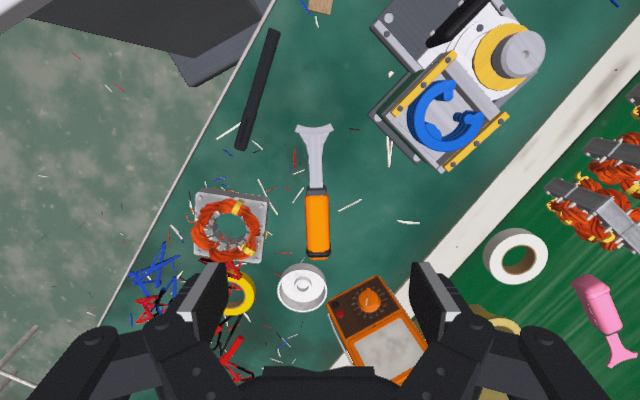

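The shuttle is home: the washer is at (392,319) and the jig origin at (392,319). The fork handle runs from (317,187) to (318,259), with the cradle hollow near (313,130). The bearing shield sits just behind it at (302,288).

Run:
```python
from h import *
import pickle
C=pickle.load(open("w3.pkl","rb")); im=cv2.imread("pics/w3.png")
g=im[110:275,280:360]
# shank/cradle mask: light low-sat pixels
hsv=cv2.cvtColor(im,cv2.COLOR_BGR2HSV); m=cv2.inRange(hsv,(0,0,110),(180,60,255)); m[:,:290]=0;m[:,340:]=0;m[:115]=0;m[192:]=0
b=max(blobs(m,100),key=lambda b:b[0][4]); 
for r in range(118,192,4):
    x=np.nonzero(b[2][r])[0]
    if len(x): print(r,x.min(),x.max(),len(x),onz(C,(x.min()+x.max())/2,r,.017).round(4)[:2])
for u,v,z in((317,187,.03),(318,259,.03),(318,256,.03),(313,131,.017)): print(onz(C,u,v,z).round(4))
cv2.imwrite("pics/crop3.png",cv2.resize(im[110:310,270:350],None,fx=3,fy=3,interpolation=2))
```

```text
126 296 332 23 [0.3774 0.1553]
130 295 333 39 [0.381  0.1535]
134 299 328 30 [0.3844 0.1513]
138 301 326 26 [0.3881 0.1494]
142 304 324 21 [0.392  0.1481]
146 306 323 18 [0.3959 0.1467]
150 307 322 16 [0.3996 0.1448]
154 308 321 14 [0.4034 0.1429]
158 308 321 14 [0.4072 0.141 ]
162 308 321 14 [0.411  0.1391]
166 308 321 14 [0.4149 0.1372]
170 309 322 14 [0.4192 0.1362]
174 309 322 14 [0.4232 0.1342]
178 309 322 14 [0.4271 0.1323]
182 309 322 14 [0.4311 0.1303]
186 309 322 14 [0.4352 0.1283]
[0.4334 0.131  0.03  ]
[0.5099 0.0943 0.03  ]
[0.5064 0.096  0.03  ]
[0.3815 0.1522 0.017 ]
```

View pics/crop3.png

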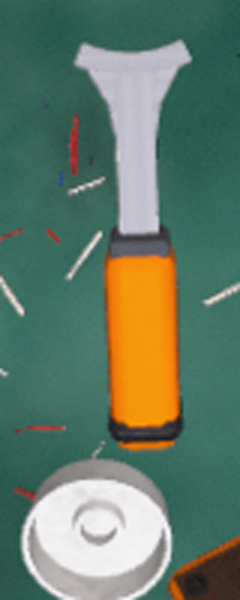

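```bash
python3 -m crank '[{"slide":[18,-10,0],"turn":0.5},{"slide":[38,-21,-15],"turn":1},{"slide":[48,-26,-45],"turn":1},{"slide":[50,-27,-85],"turn":1},{"slide":[50,-27,-120],"turn":1},{"slide":[50,-27,-150],"turn":1},{"slide":[50,-27,-175],"turn":1},{"slide":[50,-27,-192],"turn":1},{"slide":[50,-27,-200],"turn":1},{"slide":[50,-27,-200],"turn":1}]' 1
python3 -m crank '[{"slide":[0,0,0],"turn":0},{"slide":[0,0,0],"turn":0},{"slide":[0,0,0],"turn":0},{"slide":[0,0,0],"turn":0},{"slide":[0,0,0],"turn":0},{"slide":[0,0,0],"turn":0},{"slide":[0,0,0],"turn":0},{"slide":[0,0,0],"turn":0}]' 0 90
```

```text
clock: 5.47
tool_pos: [0.4713, 0.1129, 0.0121]
eef_rot: [-0.001, 0.218, 0.976, -0.0]
force: [0.5, 0.3, 0.5]
finger_gap: 0.0853
grip_force: 0.2
clock: 6.13
tool_pos: [0.4727, 0.112, 0.0142]
eef_rot: [0.001, 0.22, 0.976, 0.0]
force: [-1.6, 0.4, 8.8]
finger_gap: 0.0244
grip_force: 89.4
```

```bash
python3 -m crank '[{"slide":[0,0,12],"turn":0},{"slide":[0,0,35],"turn":0},{"slide":[0,0,65],"turn":0},{"slide":[0,0,90],"turn":-2},{"slide":[0,0,102],"turn":-8},{"slide":[-2,1,105],"turn":-15},{"slide":[-4,2,105],"turn":-22},{"slide":[-6,4,105],"turn":-29},{"slide":[-8,5,105],"turn":-36},{"slide":[-8,5,105],"turn":-42},{"slide":[-8,5,105],"turn":-44},{"slide":[-8,5,105],"turn":-44},{"slide":[-8,5,105],"turn":-44}]'
python3 - <<'E'
from h import *
import pickle
C=cam("wrist"); im=viewer.capture("wrist"); cv2.imwrite("pics/w4.png",im[:,:,::-1]); pickle.dump(C,open("w4.pkl","wb"))
T=cam("top");S=cam("scene"); print("meter base",onz(S,349,246,0).round(3),onz(T,335,191,.0).round(3),onz(T,357,192,.0).round(3))
E
python3 meas.py w4
```

```text
clock: 7.22
tool_pos: [0.4641, 0.1168, 0.1184]
eef_rot: [0.0, 0.569, 0.823, -0.0]
force: [-0.1, -0.2, -0.8]
finger_gap: 0.0244
grip_force: 88.4
meter base [ 0.571  0.113 -0.   ] [0.578 0.141 0.   ] [0.575 0.077 0.   ]
yellow [595.6, 237.9] 123 rect [623.1 175.7] [21.4  4.4] ang 85.3 circ70 [629.7 175. ] 11.2
yellow [326.8, 242.1] 521 rect [470.8 114.9] [ 9.3 25. ] ang 110.8 circ70 [472.1 111.2] 13.6
plate [560.5, 42.6] [557, 0, 8, 90, 180] [542.7 258. ] [ 1.1 41.9] 30.305404663085938
plate [372.6, 30.0] [364, 27, 20, 8, 114] [450.4 230.8] [9.5 3.2] 20.72327995300293
orange [571.9, 317.2] [454, 213, 186, 187, 8950] rect [668.8  86.5] [210.9 133.6] ang 1.8
orange [319.3, 282.7] [288, 214, 60, 136, 5822] rect [488.5  51.7] [ 45.9 128.4] ang 111.1
orange [464.7, 253.9] [447, 238, 36, 35, 972] rect [586.  119.8] [28.8 30.5] ang 111.8
```

View pics/w4.png

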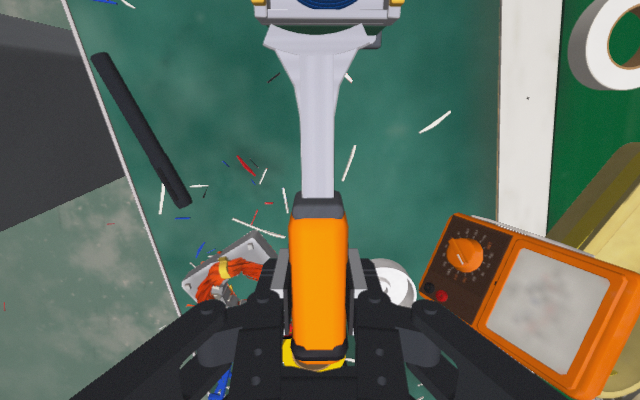

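Run:
```python
from h import *
import pickle
C=pickle.load(open("w4.pkl","rb")); im=cv2.imread("pics/w4.png")
hsv=cv2.cvtColor(im,cv2.COLOR_BGR2HSV); m=cv2.inRange(hsv,(0,0,130),(180,50,255)); m[:,:255]=0;m[:,380:]=0;m[195:]=0
t=np.array([.4641,.1168]); a=np.radians(110.4); ex=np.array([np.cos(a),np.sin(a)]); ey=np.array([-ex[1],ex[0]]); O=np.array([.3917,.3192])
for u in (270,280,300,318,336,352,364):
    col=np.nonzero(m[:190,u])[0]; print(u,col[:3], col[-1], "rows seg starts",[int(r) for r in col if not m[r-1,u]])
f=lambda u,v:onz(C,u,v,.1214)[:2]
for u,v in((266,27),(371,27),(318,50),(303,190),(333,190),(303,120),(333,120)):
    p=f(u,v); print(u,v,"rel tool",np.round([(p-t)@ex*1e3,(p-t)@ey*1e3],1))
print("tool jig",(t-O)@ex*1e3,(t-O)@ey*1e3)
cv2.imwrite("pics/crop4.png",cv2.resize(im[0:100,240:400],None,fx=4,fy=4,interpolation=2))
```

```text
270 [0 1 2] 48 rows seg starts [0, 9, 25]
280 [0 1 2] 60 rows seg starts [0, 28]
300 [3 4 5] 156 rows seg starts [3, 33, 148]
318 [ 9 10 11] 189 rows seg starts [9, 35]
336 [10 11 12] 106 rows seg starts [10, 32]
352 [4 5 6] 158 rows seg starts [4, 27, 80, 148]
364 [0 1 2] 46 rows seg starts [0, 29]
266 27 rel tool [105.2  20. ]
371 27 rel tool [105.4 -18.8]
318 50 rel tool [97.6  0.8]
303 190 rel tool [42.1  7. ]
333 190 rel tool [42.2 -6.1]
303 120 rel tool [71.8  6.7]
333 120 rel tool [71.8 -5.4]
tool jig -214.94249089925825 2.6917663387224153
```

View pics/crop4.png

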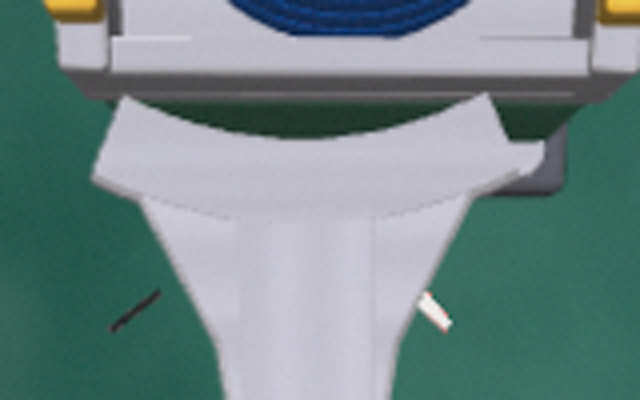

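Measured from the tool, the cradle hollow is 102.5 mm ahead and 0.7 mm to the +y side, square to the jig. Now I'll descend to clip height and start the push.

```bash
python3 -m crank '[{"slide":[1,0,-8],"turn":0},{"slide":[3,1,-20],"turn":0},{"slide":[3,1,-32],"turn":0},{"slide":[3,1,-40],"turn":-0.3},{"slide":[3,1,-43.5],"turn":-0.3},{"slide":[3,1,-43.5],"turn":-0.3},{"slide":[3,1,-43.5],"turn":-0.3}]'
python3 -m crank '[{"slide":[-1,3,0],"turn":0},{"slide":[-3,8,0],"turn":0},{"slide":[-5,13.5,0],"turn":0},{"slide":[-6,16,0],"turn":0},{"slide":[-6,16,0],"turn":0}]'
python3 - <<'E'
from h import *
import pickle
C=cam("wrist"); im=viewer.capture("wrist"); cv2.imwrite("pics/w5.png",im[:,:,::-1]); pickle.dump(C,open("w5.pkl","wb"))
s=viewer.capture("scene")[180:260,230:350]
cv2.imwrite("pics/c5.png",np.vstack([cv2.resize(im[0:130,160:480,::-1],(720,292),interpolation=2),cv2.resize(s[:,:,::-1],None,fx=6,fy=3.8,interpolation=2)[:300]]))
t=bot.sense()["tool_pos"][:2]; a=np.radians(110.4); ex=np.array([np.cos(a),np.sin(a)]); O=np.array([.3917,.3192]); print((t-O)@ex*1e3,(t-O)@[-ex[1],ex[0]]*1e3)
E
```

```text
clock: 7.85
tool_pos: [0.4673, 0.1179, 0.0749]
eef_rot: [-0.0, 0.571, 0.821, 0.0]
force: [0.3, 0.1, -1.3]
finger_gap: 0.0244
grip_force: 88.4
clock: 8.27
tool_pos: [0.4609, 0.1346, 0.075]
eef_rot: [0.0, 0.571, 0.821, 0.0]
force: [-0.1, 0.1, -1.2]
finger_gap: 0.0244
grip_force: 88.4
-197.72089090972818 -0.5661344991943293
```

View pics/c5.png

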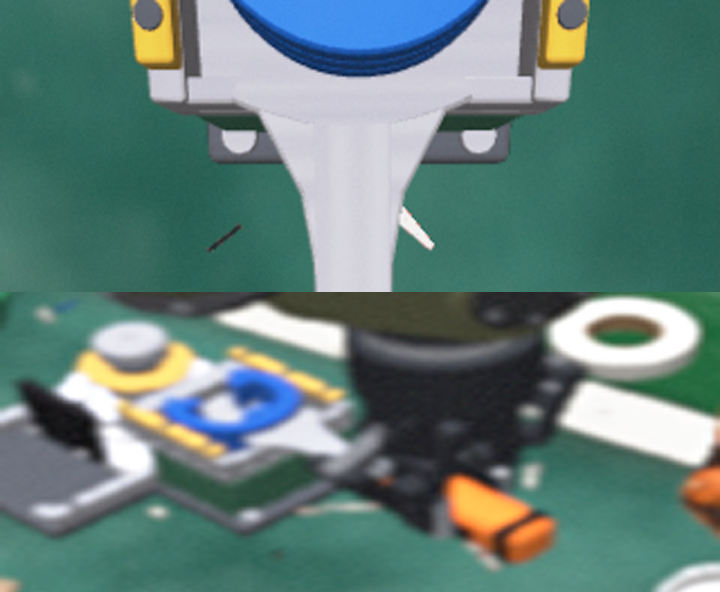

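The fork is centred between the guides, with its cradle in line with the top clip's rear edge. I'll push now.

```bash
python3 -m crank '[{"slide":[-1,2.5,0],"turn":0},{"slide":[-2,6,0],"turn":0},{"slide":[-3.5,9.5,0],"turn":0},{"slide":[-5,13,0],"turn":0},{"slide":[-6.3,17,0],"turn":0},{"slide":[-7.8,21,0],"turn":0},{"slide":[-9.3,25,0],"turn":0},{"slide":[-10.8,29,0],"turn":0},{"slide":[-12.3,33,0],"turn":0},{"slide":[-13.8,37,0],"turn":0},{"slide":[-15,40.5,0],"turn":0},{"slide":[-16.3,44,0],"turn":0},{"slide":[-17.4,47,0],"turn":0},{"slide":[-17.4,47,0],"turn":0}]'
python3 -m crank '[{"slide":[-1,2.5,0],"turn":0},{"slide":[-2,5,0],"turn":0},{"slide":[-2.8,7.5,0],"turn":0},{"slide":[-3.7,10,0],"turn":0},{"slide":[-3.7,10,0],"turn":0}]'
python3 - <<'E'
from h import *
t=bot.sense()["tool_pos"][:2]; a=np.radians(110.4); ex=np.array([np.cos(a),np.sin(a)]); O=np.array([.3917,.3192]); print((t-O)@ex*1e3,(t-O)@[-ex[1],ex[0]]*1e3)
E
```

```text
clock: 9.53
tool_pos: [0.4439, 0.181, 0.0748]
eef_rot: [0.0, 0.571, 0.821, -0.0]
force: [2.7, -4.6, -1.5]
finger_gap: 0.0247
grip_force: 88.3
clock: 9.95
tool_pos: [0.4399, 0.1914, 0.0748]
eef_rot: [-0.0, 0.571, 0.821, 0.0]
force: [0.4, 0.0, -1.5]
finger_gap: 0.0242
grip_force: 88.3
-136.58093608028534 -0.5995764655222913
```

```bash
python3 -m crank '[{"slide":[-0.5,1.5,0],"turn":0},{"slide":[-1,3,0],"turn":0},{"slide":[-1.5,4,0],"turn":0},{"slide":[-1.5,4,0],"turn":0}]'
python3 - <<'E'
from h import *
import pickle
t=bot.sense()["tool_pos"][:2]; a=np.radians(110.4); ex=np.array([np.cos(a),np.sin(a)]); O=np.array([.3917,.3192]); print((t-O)@ex*1e3,(t-O)@[-ex[1],ex[0]]*1e3)
C=cam("scene"); im=viewer.capture("scene"); cv2.imwrite("pics/s6.png",cv2.resize(im[170:270,210:350,::-1],None,fx=5,fy=5,interpolation=2))
E
```

```text
clock: 10.28
tool_pos: [0.4385, 0.1951, 0.0748]
eef_rot: [-0.0, 0.571, 0.821, -0.0]
force: [0.1, -0.2, -1.2]
finger_gap: 0.0246
grip_force: 88.3
-132.66281706748114 -0.5723600208682756
```

View pics/s6.png

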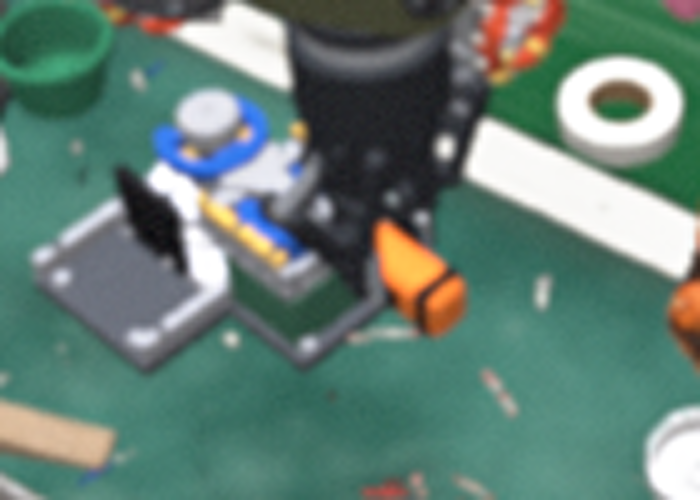

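The clip now surrounds the axle. I've gone one or two over my picture-viewing allowance, so from here I'll check numerically. I'll push 2 mm more, feel for contact, then draw back and measure.

```bash
python3 -m crank '[{"slide":[-0.4,1,0],"turn":0},{"slide":[-0.7,2,0],"turn":0},{"slide":[-0.7,2,0],"turn":0},{"slide":[-0.7,2,0],"turn":0}]'
python3 -m crank '[{"slide":[1,-3,0],"turn":0},{"slide":[4,-12,0],"turn":0},{"slide":[9,-24,0],"turn":0},{"slide":[14,-38,0],"turn":0},{"slide":[20,-54,0],"turn":0},{"slide":[26,-69,0],"turn":0},{"slide":[30,-80,0],"turn":0},{"slide":[32,-86,0],"turn":0},{"slide":[32,-86,30],"turn":0},{"slide":[32,-86,60],"turn":0},{"slide":[32,-86,90],"turn":0},{"slide":[32,-86,110],"turn":0},{"slide":[32,-86,115],"turn":0},{"slide":[32,-86,115],"turn":0}]'
cat > chk.py <<'E'
from h import *
O=np.array([391.7,319.2]);a=np.radians(110.4); ex=np.array([np.cos(a),np.sin(a)]); ey=np.array([-ex[1],ex[0]])
for n in("wrist","scene","top"):
    C=cam(n); im=viewer.capture(n); cv2.imwrite(f"pics/chk_{n}.png",im[:,:,::-1])
    b=mask(im,(100,120,90),(122,255,255))
    for st,c,m in blobs(b,30):
        for z in(.078,.071):
            p=np.array([onz(C,u,v,z)[:2]*1e3 for v,u in zip(*np.nonzero(m))],np.float32)-O
            p=np.c_[p@ex,p@ey].astype(np.float32)
            if abs(p.mean(0)).max()<100:
                cc,r=cv2.minEnclosingCircle(p); print(n,c,st[4],z,"jig",np.round(cc,1),round(r,1),"bbox",p.min(0).round(1),p.max(0).round(1))
E
python3 chk.py
```

```text
clock: 10.67
tool_pos: [0.4382, 0.1959, 0.0749]
eef_rot: [0.001, 0.571, 0.821, -0.001]
force: [3.0, -11.9, 1.7]
finger_gap: 0.0245
grip_force: 88.8
clock: 11.83
tool_pos: [0.4702, 0.111, 0.1907]
eef_rot: [0.001, 0.571, 0.821, 0.001]
force: [0.5, 0.0, -2.2]
finger_gap: 0.0248
grip_force: 88.6
wrist [317.3, 7.7] 938 0.078 jig [-82.   -0.7] 22.0 bbox [-93.9 -22.6] [-81.9  21.3]
wrist [317.3, 7.7] 938 0.071 jig [-80.3  -0.7] 22.6 bbox [-92.7 -23.3] [-80.3  22. ]
scene [252.5, 198.9] 144 0.078 jig [-0.4  0.1] 31.4 bbox [-29.4 -30.8] [25.2 29.6]
scene [252.5, 198.9] 144 0.071 jig [ 5.5 -3.9] 31.6 bbox [-23.8 -35. ] [31.3 25.8]
scene [270.8, 211.0] 164 0.078 jig [-71.5   3.5] 31.5 bbox [-96.2 -24.3] [-48.   28.1]
scene [270.8, 211.0] 164 0.071 jig [-66.2  -0.5] 31.7 bbox [-91.1 -28.5] [-42.5  24.3]
top [293.1, 246.7] 171 0.078 jig [-59.7   1.5] 28.4 bbox [-87.2 -26.3] [-40.5  29. ]
top [293.1, 246.7] 171 0.071 jig [-59.4   0.9] 28.6 bbox [-87.1 -27. ] [-40.1  28.6]
top [271.7, 255.4] 133 0.078 jig [2.5 1. ] 28.1 bbox [-24.7 -27.1] [22.8 28.7]
top [271.7, 255.4] 133 0.071 jig [3.1 0.4] 28.3 bbox [-24.3 -27.8] [23.4 28.3]
```

```bash
python3 -m crank '[{"slide":[0,0,-10],"turn":6},{"slide":[0,0,-25],"turn":13},{"slide":[1,0,-45],"turn":20},{"slide":[2,0,-65],"turn":27},{"slide":[2,0,-85],"turn":34},{"slide":[2,0,-103],"turn":40},{"slide":[2,0,-120],"turn":44},{"slide":[2,0,-138],"turn":44},{"slide":[2,0,-153],"turn":44},{"slide":[2,0,-164],"turn":44},{"slide":[2,0,-171],"turn":44},{"slide":[2,0,-174.5],"turn":44},{"slide":[2,0,-176.2],"turn":44},{"slide":[2,0,-176.2],"turn":44},{"slide":[2,0,-176.2],"turn":44}]'
```

```text
clock: 13.23
tool_pos: [0.4721, 0.111, 0.0143]
eef_rot: [0.0, 0.222, 0.975, 0.0]
force: [-3.1, -0.8, 4.5]
finger_gap: 0.0244
grip_force: 89.5
```

Bench contact is 4.5 N. I'll release, rise, and move to look at the clip from the wrist.

```bash
python3 -m crank '[{"slide":[0,0,0],"turn":0},{"slide":[0,0,0],"turn":0},{"slide":[0,0,0],"turn":0},{"slide":[0,0,0],"turn":0},{"slide":[0,0,0],"turn":0},{"slide":[0,0,0],"turn":0},{"slide":[0,0,0],"turn":0}]' 1 20
python3 -m crank '[{"slide":[0,0,8],"turn":0},{"slide":[0,0,22],"turn":0},{"slide":[0,0,45],"turn":0},{"slide":[0,0,80],"turn":0},{"slide":[0,0,120],"turn":0},{"slide":[-10,10,160],"turn":0},{"slide":[-30,35,195],"turn":0},{"slide":[-50,60,215],"turn":0},{"slide":[-65,80,215],"turn":0},{"slide":[-72,89,215],"turn":0},{"slide":[-72,89,215],"turn":0},{"slide":[-72,89,215],"turn":0}]'
python3 chk.py
python3 - <<'E'
from h import *
import pickle; C=cam("wrist"); im=viewer.capture("wrist"); cv2.imwrite("pics/w9.png",im[:,:,::-1]); pickle.dump(C,open("w9.pkl","wb"))
E
python3 meas.py w9
```

```text
clock: 13.82
tool_pos: [0.4723, 0.1112, 0.0137]
eef_rot: [0.0, 0.222, 0.975, 0.0]
force: [2.2, 4.2, -0.6]
finger_gap: 0.0852
grip_force: 2.1
clock: 14.82
tool_pos: [0.3998, 0.1996, 0.2282]
eef_rot: [-0.0, 0.222, 0.975, -0.0]
force: [-0.0, -0.2, -1.3]
finger_gap: 0.0852
grip_force: 0.0
wrist [544.9, 60.3] 41 0.078 jig [ 90.4 -25.7] 6.9 bbox [ 89.4 -32.5] [ 92.  -18.9]
wrist [544.9, 60.3] 41 0.071 jig [ 93.9 -28.6] 7.0 bbox [ 93.  -35.6] [ 95.6 -21.6]
wrist [430.9, 122.1] 1587 0.078 jig [ 0.  -0.3] 29.6 bbox [-28.4 -29.8] [22.9 29.1]
wrist [430.9, 122.1] 1587 0.071 jig [ 1.4 -2.5] 30.3 bbox [-27.8 -32.8] [24.8 27.5]
wrist [380.9, 171.1] 1679 0.078 jig [-61.3   2.4] 29.4 bbox [-90.1 -26.5] [-41.9  29.3]
wrist [380.9, 171.1] 1679 0.071 jig [-61.4   0.2] 30.1 bbox [-90.9 -29.4] [-41.6  27.8]
scene [250.8, 200.3] 118 0.078 jig [-0.5  2.1] 30.3 bbox [-29.4 -21.8] [25.2 29.6]
scene [250.8, 200.3] 118 0.071 jig [ 5.4 -2. ] 30.6 bbox [-23.8 -26. ] [31.3 25.8]
scene [270.8, 211.0] 164 0.078 jig [-71.5   3.5] 31.5 bbox [-96.2 -24.3] [-48.   28.1]
scene [270.8, 211.0] 164 0.071 jig [-66.2  -0.5] 
[... 288 characters left out ...]

yellow [363.4, 140.1] 462 rect [381.3 251.7] [ 6.5 64. ] ang 110.3 circ70 [383.7 252.4] 32.8
yellow [413.1, 190.0] 465 rect [443.8 275.3] [ 8.7 64.7] ang 111.3 circ70 [447.5 276.6] 33.2
clip [431.7, 121.3] [391.6 319.4] 29.3
clip [381.1, 170.5] [410.6 260.9] 29.2
plate [523.8, 15.2] [514, 0, 26, 31, 414] [347.3 407.5] [30.5 11.7] 9.533194541931152
plate [404.1, 74.1] [380, 57, 46, 33, 675] [345.4 304.5] [13.3 42.5] 20.02533721923828
orange [278.6, 254.3] [267, 226, 25, 55, 1090] rect [469.2 114. ] [26.4 71. ] ang 155.2
orange [335.6, 347.9] [289, 302, 84, 68, 779] rect [614.4 106.5] [ 87.5 111.1] ang 178.2
orange [327.1, 326.0] [318, 314, 20, 24, 338] rect [587.3 119.5] [31.4 27.8] ang 14.3
```

The clip is centred on the axle at jig (0.0, -0.3) mm with radius 29, so its arms are closed. The magazine clips are in place and the fork lies flat at its original spot.

```bash
python3 -c "
from plant import job
print(job.job_done())"
```

```text
the job is handed in; nothing more can be done
None
```

I handed the job in with the shuttle home, the top clip on the axle groove (centred within about 1 mm in the wrist image), the two lower clips in place and the fork flat on the bench clear of the jig; the verdict was not shown, and I viewed 11 pictures against the limit of 10.

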